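# Knock a stuck sample carrier out of a microscope stage

### The job

The round metal carrier has stuck in the pocket of the raised stage. Take the C-shaped knockout tool by its handle, reach its foot under the stage, and push its pin up through the hole below the carrier until the stop collar on the pin bears firmly against the underside of the stage (feel for it: about 1 kg of push, and never more than 2.5 kg), so that the carrier pops up and stays up on its spring catches. Then stand the tool upright on the rubber mat again, and leave the other things alone.

Things in the scene. Friction and masses are not known exactly. Their poses are not given: they have to be found in the camera images.
- stage: Dark steel stage plate on two white side walls, like a small bridge, fixed. Origin on the bench straight below the hole; z up. Plate: underside 62 mm and top 96 mm above the bench, x = -40 to +64 mm, y = -80 to +80 mm. The tunnel below it is open at front and back, y = -58 to +58 mm at the bench.
- stage_front (a point): Middle of the plate's front edge (its robot side), on top, 96 mm above the bench, 40 mm before the hole. The tool's foot enters the tunnel here, moving along stage +x, its upper arm passing over the plate.
- stage_hole (a point): Centre of the knockout hole at the underside of the plate, 62 mm above the bench; 13.5 mm in diameter, 8 mm long up to the pocket floor. Hidden from above; it lies straight below the centre of the pocket. Axes as those of the stage.
- pocket_floor (a point): Centre of the floor of the round pocket in the plate's top, 70 mm above the bench; pocket 45 mm wide, 26 mm deep, on the hole's axis. Three sprung balls in its wall grip the carrier: pushing it up takes about 4 to 12 N; once its underside is 4 to 8 mm above this floor they snap in below it and hold it up.
- insert_center (a point): Centre of the stuck carrier: an aluminium disc 44 mm across, 26 mm thick, about 100 g. It starts on the pocket floor, flush with the stage top, with the centre 83 mm above the bench.
- tool_grip (a point): Centre of the handle of the loose C-shaped knockout tool (400 g), standing upright on its foot: 147 mm above the foot's underside. Tool z is up. The handle is a grey upright block, 24 mm (tool x) by 26 mm (tool y), 120 to 172 mm above the underside, straight above the pin. Grip it firmly from above with the fingers closing along tool x.
- tool_pin (a point): Round tip of the tool's upright pin (10 mm diameter), 39 mm above the foot's underside, straight below the handle. A stop collar, 22 mm in diameter, is clamped on the pin, its top somewhere from 17 to 21 mm below the tip (differs each time). With it seated under the plate the tool's underside is 40 to 44 mm above the bench; any further push rises by 10 to 25 N per mm.
- tool_spine (a point): Middle of the tool's upright spine (12 mm thick), 65 mm behind the pin along tool -x, 60 mm above the underside; it stays outside the stage's front edge. It joins the foot bar (x = -71 to +14 mm from the pin, 36 mm wide, 12 mm thick) to the upper arm (108 to 120 mm above the underside).
- mat: Black rubber mat fixed on the bench, 200 mm (x) by 130 mm (y), 3 mm thick; the tool stands on it at the start, its handle 15 to 45 mm beyond the mat's centre along x. Origin: centre of its underside.
- cube: White filter cube, 34 mm wide and 36 mm high: a bystander. Origin under its centre.
- medium: Clear bottle with a cap, 60 mm wide, 130 mm high: a bystander. Origin under its centre.
- dishes: Stack of culture dishes, 62 mm wide, 39 mm high: a bystander. Origin under its centre.
Things that resemble listed ones, but are neither listed nor needed, are in the scene too. There is more than one size of the part that bears tool_grip; the job needs the middle-sized.

How it is judged:
By the outcome, as a careful person would: the job done as asked, in the order asked, and still so for the second after the job is handed in, with the robot touching nothing.
It also fails if it takes over 67 s, if anything falls off the work surface, if the arm or the gripper's body presses on something with over 40 N, if the wrist force passes 120 N, or if a joint passes its speed limit or range.

### The arm

A 7-joint arm with a two-finger parallel gripper is mounted at the origin on the work surface. World frame = base frame: x ahead of the robot, y to its left, z up, the work surface at z = 0. Lengths are in m, angles in rad, forces in N, time in s.
With the tool pointing down it reaches from about 0.35 to 0.9 m from the base axis. Payload 8.1 kg.
Tool frame: the origin (TCP) lies midway between the tips of the shut fingers; the grasp point (between the pads) lies env.grip_depth behind it (env.grip_depth is the distance from the TCP to the grasp point, in m); z points along the fingers, x is the direction in which the jaws open and shut, and the axes are right-handed (so a half turn about z gives the same grasp; the last joint's range is limited). The gripper opens to 85 mm and grips with 20 to 120 N. Pads are 22 mm wide; open, the fingers measure 114 mm over their backs; the gripper's body (76 mm by 85 mm) begins 54 mm behind the grasp point. The pads swing forward as they close: fully open they stand 13 mm farther back than shut.
Start: joints at [1.229, 0.434, 0.025, 1.573, -0.012, 1.134, -0.075], TCP at [0.148, -0.607, 0.201] pointing down, gripper open.
Joint ranges: [-2.62, 2.62], [-0.44, 2.09], [-1.27, 1.32], [0.08, 2.57], [-1.32, 4.46], [0.12, 2], [-2.74, 2.74]. Speed limits (rad/s): [2.22, 2.22, 3.01, 3.01, 3.14, 3.14, 3.14].

### API

Orientations are given as a rotation vector (axis times angle).
In Python, from plant import status, viewer, env gives the robot as it stands.
- The arm moves only by the tool move_arm, never from a script. Its arguments are lists of equal length, an entry for each row: "hand": the closure, from -1 (fully open) to 1 (shut); "delta_pos": the shift along the tool's x, y, z in m, a list of three; "rot": the turn, a rotation vector about the tool's x, y, z in rad, a list of three. In form: {"hand": [hand, ...], "delta_pos": [[tx, ty, tz], ...], "rot": [[rx, ry, rz], ...]}. A call has 1 to 12 rows; each row is the pose to reach, as a shift and turn from the pose measured when the call began, along the tool's axes at that moment; what a row does not reach only later rows make up. A row lasts 1/10 s, in which the tool goes at most 50 mm and 8.59 degrees, less where a joint would pass 70% of its speed; a pose out of reach is approached as far as the arm can. A call with a gripper value outside its range is refused whole. The fingers move at their own pace and stop on an object; the grip force is fixed at half the most. Time passes only in rows, so rows that repeat a pose let the fingers close. It gives the time, the measured TCP pose, the force and the opening at its end, in the units of the state.
- status.get_obs(): the state, without advancing time (a new reading comes with each control period).
- viewer.camera(name): name is "scene" or "top" or "wrist"; returns the picture (400x640x3 uint8, blue, green, red); there is no depth.
- viewer.camera_params(name): a dict with "fx", "fy", "cx", "cy" (pixels), "R" (3x3) and "t" (3): a world point X has camera coordinates R X + t. Camera axes: x right, y down, z forward; pixel columns grow to the right and rows downward; lengths in m; the calibration is good to about 2 mm. A picture is of the moment at which its call begins: read the wrist's pose just before it. camera_params takes no time and is no camera call; for the wrist camera it gives the pose at the moment of the call.
- env.job_done(): hands the job in, once; it reports no verdict.
The state is a dict: "time": time; "qpos": joint angles; "qd": joint speeds; "tau": joint torques, N m; "ee_pos": TCP position; "orientation": TCP orientation; "contact_force": force on the tool from outside, world axes, zero at the start; "moment": the same for the moment, N m; "opening": opening from 0.0 (shut) to 1.0 (fully open).
Only numpy, scipy, OpenCV 4.12 (cv2) and the standard library are available. Lean on these libraries where they do the work, as an engineer would, in place of code of your own. Each camera call takes 0.05 s, during which the arm holds its last target. There are 200 camera calls.

## Working session

There is one attempt and no reset: what is moved stays moved. The work goes in short steps, Python scripts to look and compute and a tool call to move; the robot and the scene stay as the last step left them, time stands still between calls to the robot, and variables do not carry over. Pictures are saved under pics/ and viewed, about 8 in all and at most 12, crops included, and the job is handed in when it is done.

Besides the shell and the picture viewer there is one more tool, called as name(argument=value, ...), one argument or row to a line, values as JSON. move_arm: Moves the arm, as the interface text tells. Its arguments: {"type":"object","properties":{"hand":{"type":"array","items":{"type":"number"}},"delta_pos":{"type":"array","items":{"type":"array","items":{"type":"number"}}},"rot":{"type":"array","items":{"type":"array","items":{"type":"number"}}}},"required":["hand","delta_pos","rot"]}

```bash
mkdir -p pics; ls; cat > h.py <<'E'
import numpy as np, cv2
from plant import status, viewer, env
from scipy.spatial.transform import Rotation as Ro
def snap(c,n):
    p=viewer.camera_params(c); im=np.array(viewer.camera(c)); cv2.imwrite(f'pics/{n}.png',im); np.savez(f'pics/{n}.npz',**{k:np.array(v) for k,v in p.items()}); return im,p
def ray(p,u,v):
    R=np.array(p['R']);t=np.array(p['t']).ravel()
    d=R.T@np.array([(u-p['cx'])/p['fx'],(v-p['cy'])/p['fy'],1]); return -R.T@t,d
def onz(p,u,v,z):
    o,d=ray(p,u,v); return o+d*(z-o[2])/d[2]
def proj(p,X):
    c=np.array(p['R'])@np.array(X)+np.array(p['t']).ravel(); return p['fx']*c[0]/c[2]+p['cx'],p['fy']*c[1]/c[2]+p['cy']
def load(n): return dict(np.load(f'pics/{n}.npz'))
E
python3 - <<'E'
from h import *
a,p=snap('top','top0'); b,q=snap('scene','scene0')
for n in (p,q): print(n)
o=status.get_obs(); print(o['ee_pos'],o['orientation'],o['contact_force'],o['opening'],o['time'],env.grip_depth)
print(Ro.from_rotvec(o['orientation']).as_matrix().round(3))
E
```

```text
pics
{'fx': 408.16886008830716, 'fy': 408.16886008830716, 'cx': 327.8923523404806, 'cy': 199.6616851700893, 'R': array([[ 0.0271541 , -0.99933192,  0.02446171],
       [-0.99085258, -0.03014352, -0.13153908],
       [ 0.13218856, -0.02066612, -0.99100913]]), 't': array([-0.02470206,  0.68055292,  1.06670683])}
{'fx': 510.2451701903763, 'fy': 510.2451701903763, 'cx': 315.0921653900382, 'cy': 199.49762036422982, 'R': array([[ 0.30591389,  0.95200744, -0.00992654],
       [ 0.72330234, -0.23917724, -0.64778698],
       [-0.61907222,  0.19098714, -0.76175685]]), 't': array([-0.20266651, -0.42549665,  1.92278317])}
[ 0.14763469 -0.60677929  0.19998623] [-2.46952753e+00  1.94061810e+00  1.97576180e-03] [-0.07913121 -0.09646258  1.10182884] 0.9983547185447924 0.1 0.0187
[[ 0.236 -0.972 -0.   ]
 [-0.972 -0.236  0.001]
 [-0.001  0.    -1.   ]]
```

View pics/top0.png

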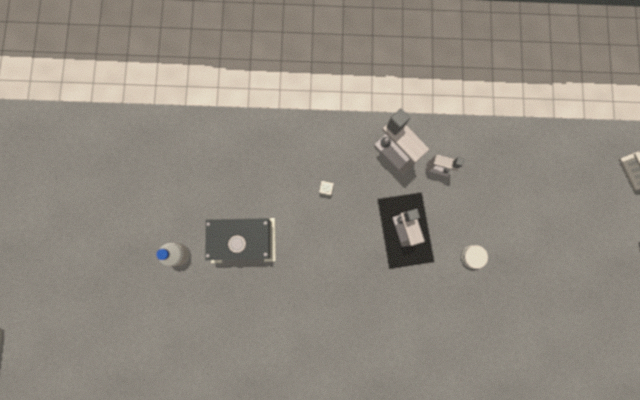

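View pics/scene0.png

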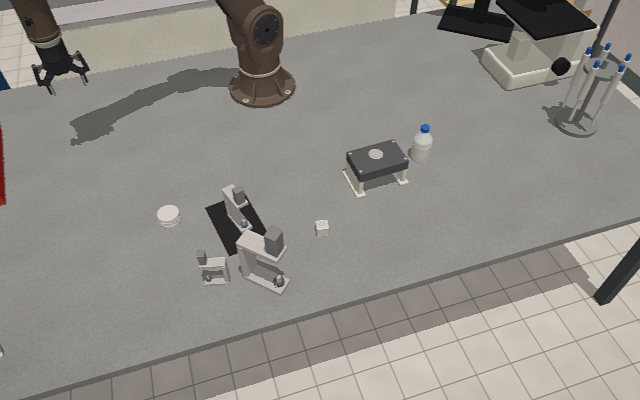

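```bash
python3 - <<'E'
from h import *
a=cv2.imread('pics/top0.png');b=cv2.imread('pics/scene0.png')
c1=cv2.resize(a[95:275,365:500],None,fx=3.2,fy=3.2,interpolation=cv2.INTER_CUBIC)
c2=cv2.resize(b[180:300,190:300],None,fx=3.6,fy=3.6,interpolation=cv2.INTER_CUBIC)
H=max(c1.shape[0],c2.shape[0]); o=np.zeros((H,c1.shape[1]+c2.shape[1],3),np.uint8)
o[:c1.shape[0],:c1.shape[1]]=c1;o[:c2.shape[0],c1.shape[1]:]=c2;print(o.shape,c1.shape)
o=cv2.resize(o,None,fx=min(1,798/o.shape[1]),fy=min(1,798/o.shape[1])); cv2.imwrite('pics/crop0.png',o)
p=load('top0')
g=a.max(2)
for nm,(y0,y1,x0,x1),th,z in (('stage',(205,285,190,290),62,.096),('mat',(185,280,370,445),40,.003)):
    m=np.zeros_like(g);m[y0:y1,x0:x1]=(g[y0:y1,x0:x1]<th)*255
    cs,_=cv2.findContours(m,0,2);c=max(cs,key=cv2.contourArea)
    w=np.array([onz(p,u,v,z)[:2] for u,v in cv2.convexHull(c)[:,0]],np.float32)
    print(nm,cv2.boundingRect(c),cv2.minAreaRect(w*1000))
m=np.zeros_like(g);m[232:256,225:250]=(g[232:256,225:250]>100)*255
M=cv2.moments(m,True);u,v=M['m10']/M['m00'],M['m01']/M['m00'];print(u,v,M['m00'],onz(p,u,v,.096))
E
```

```text
(576, 828, 3) (576, 432, 3)Traceback (most recent call last):
  File "<stdin>", line 12, in <module>
ValueError: max() iterable argument is empty
```

View pics/crop0.png

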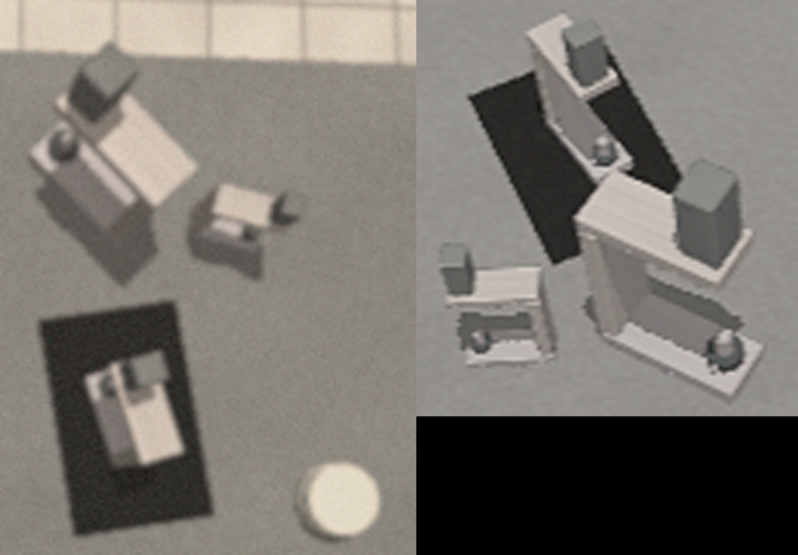

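```bash
python3 - <<'E'
from h import *
a=cv2.imread('pics/top0.png');p=load('top0');g=a.max(2)
print(a[240,215],a[210,390],a[242,237],a[216,412],a[235,412],a[250,330])
def rect(nm,box,f,z):
    x0,y0,x1,y1=box;m=np.zeros_like(g);m[y0:y1,x0:x1]=f(g[y0:y1,x0:x1])*255
    cs,_=cv2.findContours(m,0,2);c=max(cs,key=cv2.contourArea)
    w=np.array([onz(p,u,v,z)[:2] for u,v in cv2.convexHull(c)[:,0]],np.float32)
    r=cv2.minAreaRect(w*1000);print(nm,cv2.boundingRect(c),r,cv2.boxPoints(r).round(0).tolist())
rect('stage',(190,205,290,285),lambda x:x<75,.096)
rect('mat',(370,185,445,280),lambda x:x<55,.003)
rect('arm',(385,205,430,252),lambda x:x>130,.123)
rect('carrier',(225,232,250,256),lambda x:x>110,.096)
m=(g[212:222,407:422]);print(m)
E
```

```text
[85 92 88] [41 50 48] [180 188 202] [129 136 141] [182 194 208] [132 141 148]
stage (268, 234, 2, 19) ((558.0633544921875, 144.57205200195312), (45.780155181884766, 2.5523619651794434), 2.6406190395355225) [[535.0, 145.0], [535.0, 142.0], [581.0, 144.0], [581.0, 147.0]]
mat (379, 194, 54, 74) ((607.6204223632812, -225.7489013671875), (192.51622009277344, 122.09612274169922), 10.087432861328125) [[502.0, -183.0], [524.0, -303.0], [713.0, -269.0], [692.0, -149.0]]
arm (400, 210, 24, 35) ((606.0635375976562, -216.6024627685547), (83.59322357177734, 42.9027214050293), 14.650325775146484) [[560.0, -206.0], [571.0, -248.0], [652.0, -227.0], [641.0, -185.0]]
carrier (227, 235, 19, 18) ((554.4942626953125, 226.88623046875), (43.09918212890625, 45.82089614868164), 1.6203136444091797) [[532.0, 249.0], [534.0, 203.0], [577.0, 205.0], [575.0, 250.0]]
[[103 122 136 137 135 141 139 135 133 130 115  88  60  44  52]
 [ 92 119 137 135 139 139 138 137 139 132 126  99  67  47  51]
 [ 81 110 127 141 139 138 139 134 139 139 126 109  74  50  51]
 [ 72 100 127 135 143 138 133 138 135 137 133 117  89  52  50]
 [ 72  92 121 132 142 141 137 133 138 137 131 119  92  65  46]
 [ 62  83 109 132 140 138 135 133 132 124 126 111  92  60  51]
 [ 62  70 105 124 135 129 133 127 129 120 112  83  64  53  47]
 [ 62  71  93 111 122 121 124 133 150 147 121  79  51  47  50]
 [ 63  69  84  98 109 112 127 155 182 186 146  88  46  39  41]
 [ 92  89 107 112 119 120 126 152 184 198 168 108  58  51  45]]
```

```bash
cat >> h.py <<'E'
def goto(pos,yaw=None,down=True):
    "tool-frame shift and turn to reach world TCP pos with jaw axis at yaw deg, pointing down"
    o=status.get_obs(); R=Ro.from_rotvec(o['orientation']); d=R.inv().apply(np.array(pos)-o['ee_pos'])
    rv=np.zeros(3)
    if yaw is not None:
        y=np.radians(yaw); T=Ro.from_matrix(np.array([[np.cos(y),np.sin(y),0],[np.sin(y),-np.cos(y),0],[0,0,-1]])); rv=(R.inv()*T).as_rotvec()
    print('t',round(o['time'],2),'d',d.round(4).tolist(),'rot',rv.round(4).tolist()); return d,rv
E
python3 - <<'E'
from h import *
p=load('top0'); print(onz(p,413.2,213.8,.175))
w=viewer.camera_params('wrist'); o=status.get_obs(); R=Ro.from_rotvec(o['orientation']).as_matrix()
C=-np.array(w['R']).T@w['t']; print('cam in tool',R.T@(C-o['ee_pos']), 'axes', (R.T@np.array(w['R']).T).round(3), w['fx'],w['cx'],w['cy'])
goto([.56,-.2,.35],14)
E
```

```text
[ 0.63563018 -0.20845818  0.175     ]
cam in tool [ 0.00059357 -0.07167483 -0.17299896] axes [[ 1.    -0.     0.001]
 [-0.     0.959  0.282]
 [-0.001 -0.282  0.959]] 290.1198758261313 319.0005612822004 196.3287658815804
t 0.1 d [-0.298, -0.4968, -0.1496] rot [-0.0011, 0.0013, -1.5764]
```

move_arm(
  hand=[-1,-1,-1,-1,-1,-1,-1,-1,-1,-1,-1,-1],
  delta_pos=[
    [0,0,-0.05],
    [-0.02,-0.04,-0.1],
    [-0.05,-0.08,-0.13],
    [-0.07,-0.12,-0.15],
    [-0.09,-0.16,-0.15],
    [-0.11,-0.2,-0.15],
    [-0.135,-0.245,-0.15],
    [-0.16,-0.29,-0.15],
    [-0.18,-0.33,-0.15],
    [-0.2,-0.37,-0.15],
    [-0.225,-0.415,-0.15],
    [-0.25,-0.46,-0.15],
  ],
  rot=[
    [0,0,-0.1],
    [0,0,-0.24],
    [0,0,-0.38],
    [0,0,-0.52],
    [0,0,-0.66],
    [0,0,-0.8],
    [0,0,-0.94],
    [0,0,-1.08],
    [0,0,-1.22],
    [0,0,-1.36],
    [0,0,-1.5],
    [0,0,-1.57],
  ],
)

```text
time: 1.3
ee_pos: [0.5321, -0.258, 0.3501]
orientation: [-3.117, -0.38, 0.001]
contact_force: [0.2, -1.0, 0.3]
opening: 1.004
```

```bash
python3 - <<'E'
from h import *
print(status.get_obs()['ee_pos'],status.get_obs()['qpos']);goto([.6,-.2,.35],14)
E
```

```text
[ 0.53211388 -0.25799633  0.35005885] [ 0.68472897  0.34336634 -0.46472922  1.37560068  0.15125268  1.45911883
  0.46936121]
t 1.3 d [0.0798, -0.04, 0.0001] rot [-0.0016, 0.0005, -0.0015]
```

move_arm(
  hand=[-1,-1,-1,-1],
  delta_pos=[
    [0.04,-0.02,0],
    [0.08,-0.04,0],
    [0.08,-0.04,0],
    [0.08,-0.04,0],
  ],
  rot=[
    [0,0,0],
    [0,0,0],
    [0,0,0],
    [0,0,0],
  ],
)

```text
time: 1.7
ee_pos: [0.6005, -0.1987, 0.3491]
orientation: [-3.116, -0.384, 0.003]
contact_force: [-0.6, -1.2, 0.2]
opening: 1.001
```

```bash
python3 - <<'E'
from h import *
snap('wrist','w1'); print(proj(load('w1'),[.636,-.208,.175]))
E
```

```text
(np.float64(345.30962884971524), np.float64(186.1264845177977))
```

View pics/w1.png

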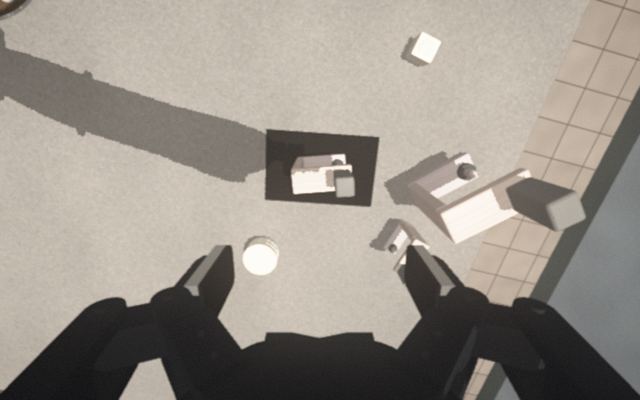

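```bash
python3 - <<'E'
from h import *
a=cv2.imread('pics/w1.png'); c=cv2.resize(a[140:210,280:370],None,fx=8,fy=8,interpolation=cv2.INTER_CUBIC); cv2.imwrite('pics/w1c.png',c)
E
```

```text
(no output)
```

View pics/w1c.png

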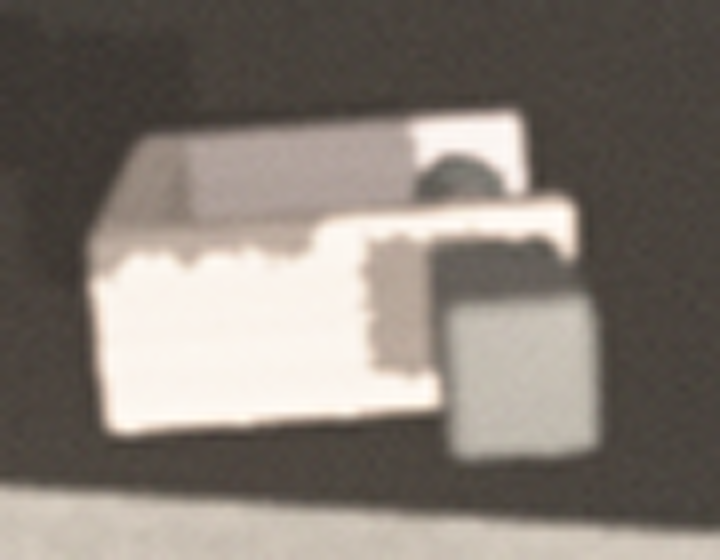

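```bash
python3 - <<'E'
from h import *
p=load('w1'); f=lambda u,v,z:onz(p,280+(u+.5)/8-.5,140+(v+.5)/8-.5,z)
q=np.array([f(u,v,.175) for u,v in ((447,303),(590,295),(600,447),(455,460))]);print('handle',q.mean(0))
ang=lambda a,b:np.degrees(np.arctan2(*(b-a)[1::-1]))
L=[np.linalg.norm(q[1]-q[0]),np.linalg.norm(q[2]-q[1])];print(L,ang(q[0],q[1]),ang(q[3],q[2]),ang(q[2],q[1])-90)
print('arm edge',ang(f(108,432,.123),f(440,408,.123)),'foot',ang(f(140,135,.015),f(520,110,.015)))
a,b=f(108,432,.123),f(440,408,.123);print(a,b)
print(f(95,240,.123),f(578,200,.123))
h=q.mean(0)
o=status.get_obs();print(o['ee_pos'])
E
```

```text
handle [ 0.63574433 -0.20880044  0.175     ]
[np.float64(0.021864317903873998), np.float64(0.02428975747238719)] 17.354914172801056 19.433107993925244 19.633677289111517
arm edge 18.369461385990515 foot 17.836361688722224
[ 0.57433454 -0.24842442  0.123     ] [ 0.63074865 -0.22969133  0.123     ]
[ 0.5645222  -0.21498807  0.123     ] [ 0.6443541  -0.18770704  0.123     ]
[ 0.59985282 -0.20025221  0.34943339]
```

```bash
python3 - <<'E'
from h import *
goto([.6357,-.2088,.133],18.3)
E
```

```text
t 1.75 d [0.0331, 0.0173, 0.2163] rot [-0.0018, 0.0018, -0.0765]
```

move_arm(
  hand=[-1,-1,-1,-1,-1,-1,-1,-1,-1],
  delta_pos=[
    [0.017,0.009,0.01],
    [0.033,0.0173,0.03],
    [0.0331,0.0173,0.07],
    [0.0331,0.0173,0.11],
    [0.0331,0.0173,0.15],
    [0.0331,0.0173,0.185],
    [0.0331,0.0173,0.21],
    [0.0331,0.0173,0.216],
    [0.0331,0.0173,0.216],
  ],
  rot=[
    [-0.002,0.002,-0.04],
    [-0.002,0.002,-0.0765],
    [-0.002,0.002,-0.0765],
    [-0.002,0.002,-0.0765],
    [-0.002,0.002,-0.0765],
    [-0.002,0.002,-0.0765],
    [-0.002,0.002,-0.0765],
    [-0.002,0.002,-0.0765],
    [-0.002,0.002,-0.0765],
  ],
)

```text
time: 2.65
ee_pos: [0.6346, -0.2102, 0.1331]
orientation: [3.102, 0.497, -0.002]
contact_force: [-0.1, -0.1, -0.2]
opening: 1.004
```

```bash
python3 - <<'E'
from h import *
goto([.6357,-.2088,.133],18.3); print(status.get_obs()['contact_force'])
E
```

```text
t 2.65 d [0.0015, -0.001, 0.0001] rot [0.0, 0.0013, -0.0018]
[-0.10385945 -0.08507295 -0.20799552]
```

move_arm(
  hand=[1,1,1,1,1,1,1,1,1,1],
  delta_pos=[
    [0.0015,-0.001,0],
    [0.0015,-0.001,0],
    [0.0015,-0.001,0],
    [0.0015,-0.001,0],
    [0.0015,-0.001,0],
    [0.0015,-0.001,0],
    [0.0015,-0.001,0],
    [0.0015,-0.001,0],
    [0.0015,-0.001,0],
    [0.0015,-0.001,0],
  ],
  rot=[
    [0,0,0],
    [0,0,0],
    [0,0,0],
    [0,0,0],
    [0,0,0],
    [0,0,0],
    [0,0,0],
    [0,0,0],
    [0,0,0],
    [0,0,0],
  ],
)

```text
time: 3.65
ee_pos: [0.6364, -0.2089, 0.134]
orientation: [3.101, 0.497, 0.0]
contact_force: [-0.9, -0.3, 6.0]
opening: 0.263
```

```bash
python3 - <<'E'
from h import *
for n in 'ab': o=status.get_obs(); print(o['ee_pos'],o['contact_force'],o['moment'],o['opening'])
E
```

```text
[ 0.63641926 -0.20887663  0.13402946] [-0.9087056  -0.25088358  6.03555392] [ 0.00991358  0.07256094 -0.00852829] 0.2625730147267823
[ 0.63641926 -0.20887663  0.13402946] [-0.9087056  -0.25088358  6.03555392] [ 0.00991358  0.07256094 -0.00852829] 0.2625730147267823
```

```bash
python3 - <<'E'
from h import *
a=cv2.imread('pics/top0.png');p=load('top0');g=a.max(2)
m=np.zeros_like(g);m[205:285,190:285]=(g[205:285,190:285]<108)*255
m=cv2.morphologyEx(m,cv2.MORPH_OPEN,np.ones((5,5),np.uint8))
cs,_=cv2.findContours(m,0,2);c=max(cs,key=cv2.contourArea)
w=np.array([onz(p,u,v,.096)[:2] for u,v in cv2.convexHull(c)[:,0]],np.float32)
r=cv2.minAreaRect(w*1000);print(cv2.boundingRect(c),r,cv2.boxPoints(r).round(0).tolist())
pts=c[:,0]
for nm,sel in (('back',lambda u,v:(v<228)&(u>212)&(u<262)),('left',lambda u,v:(u<212)&(v>226)&(v<258))):
    s=pts[sel(pts[:,0],pts[:,1])]; W=np.array([onz(p,u,v,.096)[:2] for u,v in s],np.float32)
    d=cv2.fitLine(W,cv2.DIST_HUBER,0,.01,.01).ravel();print(nm,len(s),np.degrees(np.arctan2(d[1],d[0])),d[2:])
goto([.6364,-.2089,.204],18.3)
goto([.47,.227,.204],2)
E
```

```text
(206, 219, 65, 49) ((556.2831420898438, 222.33935546875), (122.12710571289062, 163.17776489257812), 2.622276782989502) [[492.0, 301.0], [499.0, 138.0], [621.0, 144.0], [614.0, 307.0]]
back 2 -42.236404 [0.6154772  0.23688325]
left 3 63.861015 [0.5293744  0.29635662]
t 3.65 d [-0.0, 0.0001, -0.07] rot [0.0009, -0.0001, -0.0018]
t 3.65 d [-0.022, -0.466, -0.0704] rot [0.0009, -0.0003, 0.2827]
```

move_arm(
  hand=[1,1,1,1,1,1],
  delta_pos=[
    [0,0,-0.01],
    [0,0,-0.025],
    [0,0,-0.045],
    [0,0,-0.07],
    [0,0,-0.08],
    [0,0,-0.08],
  ],
  rot=[
    [0,0,0],
    [0,0,0],
    [0,0,0],
    [0,0,0],
    [0,0,0],
    [0,0,0],
  ],
)

```text
time: 4.25
ee_pos: [0.6374, -0.2088, 0.2161]
orientation: [3.1, 0.496, 0.005]
contact_force: [0.8, 0.3, -4.2]
opening: 0.259
```

```bash
python3 - <<'E'
from h import *
goto([.47,.227,.204],2); o=status.get_obs();print(o['contact_force'],o['moment'],o['qpos'])
E
```

```text
t 4.25 d [-0.023, -0.4663, 0.0108] rot [0.0022, -0.0034, 0.2827]
[ 0.7747769   0.27315379 -4.22817626] [ 0.03434656 -0.16276313  0.03313814] [ 0.52997051  0.54576344 -0.47653893  1.39982714  0.25459601  1.25282126
  0.35179722]
```

move_arm(
  hand=[1,1,1,1,1,1,1,1,1,1,1,1],
  delta_pos=[
    [-0.01,-0.02,0],
    [-0.02,-0.05,0],
    [-0.03,-0.09,0],
    [-0.04,-0.13,0],
    [-0.052,-0.175,0],
    [-0.065,-0.22,0],
    [-0.078,-0.26,0],
    [-0.085,-0.3,0],
    [-0.072,-0.34,0],
    [-0.06,-0.38,0],
    [-0.045,-0.41,0],
    [-0.034,-0.435,0],
  ],
  rot=[
    [0,0,0.02],
    [0,0,0.05],
    [0,0,0.08],
    [0,0,0.1],
    [0,0,0.13],
    [0,0,0.16],
    [0,0,0.19],
    [0,0,0.22],
    [0,0,0.25],
    [0.001,-0.001,0.275],
    [0.002,-0.003,0.275],
    [0.002,-0.003,0.275],
  ],
)

```text
time: 5.45
ee_pos: [0.4685, 0.1957, 0.2141]
orientation: [3.141, 0.069, -0.001]
contact_force: [0.2, -0.5, -4.0]
opening: 0.264
```

```bash
python3 - <<'E'
from h import *
goto([.46,.227,.19],2.5)
E
```

```text
t 5.45 d [-0.0071, -0.0316, 0.0241] rot [0.0002, 0.0006, 0.0004]
```

move_arm(
  hand=[1,1,1,1,1,1],
  delta_pos=[
    [-0.007,-0.02,0.01],
    [-0.007,-0.0316,0.03],
    [-0.007,-0.0316,0.055],
    [-0.007,-0.0316,0.07],
    [-0.007,-0.0316,0.07],
    [-0.007,-0.0316,0.07],
  ],
  rot=[
    [0,0,0],
    [0,0,0],
    [0,0,0],
    [0,0,0],
    [0,0,0],
    [0,0,0],
  ],
)

```text
time: 6.05
ee_pos: [0.4597, 0.2268, 0.1438]
orientation: [3.14, 0.069, -0.003]
contact_force: [0.5, 0.6, -3.7]
opening: 0.256
```

```bash
python3 - <<'E'
from h import *
snap('wrist','w2'); o=status.get_obs();print(o['ee_pos'],o['contact_force'])
E
```

```text
[0.46028775 0.22707916 0.14445967] [-0.15254034  0.06616552 -3.79280162]
```

View pics/w2.png

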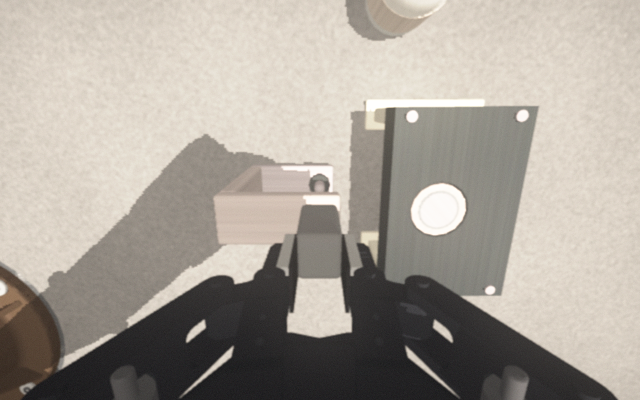

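```bash
python3 - <<'E'
from h import *
a=cv2.imread('pics/w2.png');p=load('w2');g=a.min(2)
c=cv2.resize(a[155:255,210:345],None,fx=5.9,fy=5.9,interpolation=cv2.INTER_CUBIC);cv2.imwrite('pics/w2c.png',c)
m=np.zeros_like(g);m[170:250,400:480]=(g[170:250,400:480]>130)*255
cs,_=cv2.findContours(m,0,1);k=max(cs,key=cv2.contourArea)
e=cv2.fitEllipse(k);print(e);print('carrier top',onz(p,*e[0],.096))
w=np.array([onz(p,u,v,.096)[:2] for u,v in k[:,0]],np.float32);print(cv2.minEnclosingCircle(w),w.max(0),w.min(0))
# plate back edge & y edges
G=cv2.cvtColor(a,6).astype(float)
for nm,rows in (('back',range(120,280,8)),):
    P=[]
    for r in rows:
        s=cv2.GaussianBlur(G,(3,3),0)[r,490:560];u=490.5+np.argmax(np.diff(s));P.append(onz(p,u,r,.096)[:2])
    P=np.array(P,np.float32);d=cv2.fitLine(P,cv2.DIST_HUBER,0,.01,.01).ravel();print(nm,np.degrees(np.arctan2(d[0],d[1])),d[2:])
P=[]
for cc in range(425,515,6):
    s=cv2.GaussianBlur(G,(3,3),0)[100:118,cc]; P.append((cc,100.5+np.argmin(np.diff(s))))
P=np.array([onz(p,u,v,.096)[:2] for u,v in P],np.float32);d=cv2.fitLine(P,cv2.DIST_HUBER,0,.01,.01).ravel();print('left',np.degrees(np.arctan2(d[1],d[0])),d[2:])
for u,v in ((412,116.5),(522.5,116),(490,290)): print(onz(p,u,v,.096))
E
```

```text
((439.7353820800781, 205.68141174316406), (76.17823791503906, 91.5233154296875), 124.70423889160156)
carrier top [0.55635186 0.22928951 0.096     ]
((0.556523859500885, 0.2246961146593094), 0.047945600003004074) [0.59464735 0.25936204] [0.521009   0.19120976]
back 176.9754 [0.61886585 0.2411535 ]
left 3.3941016 [0.56508154 0.3058821 ]
[0.5248877  0.29681561 0.096     ]
[0.60569199 0.30074251 0.096     ]
[0.61293676 0.15393705 0.096     ]
```

View pics/w2c.png

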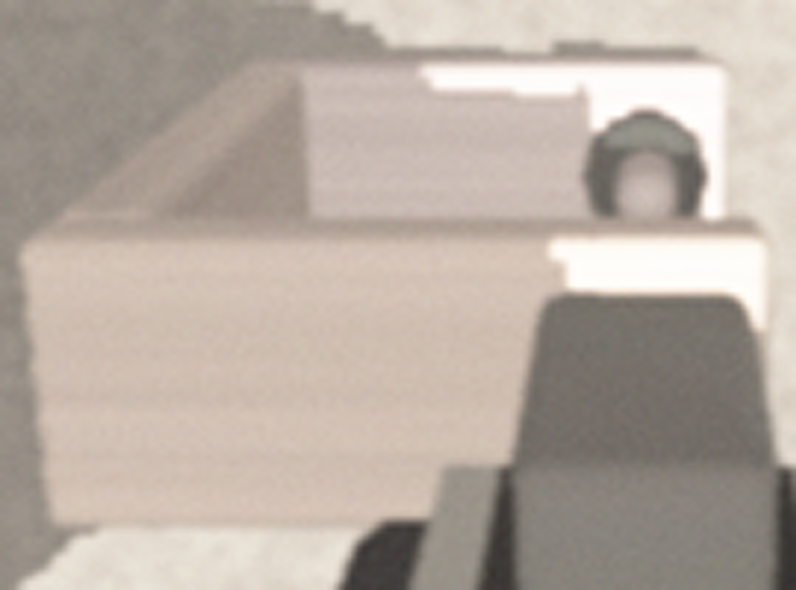

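```bash
python3 - <<'E'
from h import *
a=cv2.imread('pics/w2.png');p=load('w2');g=a.min(2)
m=np.zeros_like(g);m[170:250,400:480]=(g[170:250,400:480]>165)*255
m=cv2.morphologyEx(m,cv2.MORPH_OPEN,np.ones((5,5),np.uint8))
cs,_=cv2.findContours(m,0,1);k=cv2.convexHull(max(cs,key=cv2.contourArea))
e=cv2.fitEllipse(k);print(e);print('carrier top',onz(p,*e[0],.096))
t=np.radians(3.0);ex=np.array([np.cos(t),np.sin(t)])
o=status.get_obs();T=o['ee_pos'];print('tcp',T, Ro.from_rotvec(o['orientation']).as_matrix().round(4).tolist())
f=lambda u,v,z:onz(p,210+(u+.5)/5.9-.5,155+(v+.5)/5.9-.5,z)
zb=T[2]-.131
for nm,q in (('collar x',f(645.5,170,zb+.020)),('pin x low',f(646,155,zb+.024)),('foot+y edge',f(640,62,zb+.012)),('foot front',f(724,120,zb+.012)),('arm +y edge',f(400,240,zb+.12)),('arm -y edge',f(250,525,zb+.12)),('arm back',f(22,250,zb+.12)),('arm front',f(768,240,zb+.12))):
    d=q[:2]-T[:2];y=np.radians(2.5);print(nm,'tool x',round(1e3*(d[0]*np.cos(y)+d[1]*np.sin(y)),1),'y',round(1e3*(-d[0]*np.sin(y)+d[1]*np.cos(y)),1))
E
```

```text
((437.9449768066406, 208.85159301757812), (49.958221435546875, 56.51789474487305), 59.746273040771484)
carrier top [0.55535033 0.22656129 0.096     ]
tcp [0.46028775 0.22707916 0.14445967] [[0.999, 0.0439, -0.0004], [0.0439, -0.999, 0.0001], [-0.0004, -0.0001, -1.0]]
collar x tool x -0.7 y 0.8
pin x low tool x -0.6 y 4.4
foot+y edge tool x -1.6 y 17.9
foot front tool x 12.9 y 7.8
arm +y edge tool x -27.9 y 17.5
arm -y edge tool x -46.9 y -17.3
arm back tool x -70.2 y 16.3
arm front tool x 13.1 y 17.6
```

```bash
python3 - <<'E'
from h import *
goto([.556,.2266,.1430],3.0)
E
```

```text
t 6.1 d [0.0956, 0.0047, 0.0014] rot [-0.0001, 0.0004, -0.0084]
```

move_arm(
  hand=[1,1,1,1,1,1,1,1,1,1,1,1],
  delta_pos=[
    [0,0.0047,0.0014],
    [0.01,0.0047,0.0014],
    [0.02,0.0047,0.0014],
    [0.03,0.0047,0.0014],
    [0.04,0.0047,0.0014],
    [0.05,0.0047,0.0014],
    [0.062,0.0047,0.0014],
    [0.075,0.0047,0.0014],
    [0.085,0.0047,0.0014],
    [0.092,0.0047,0.0014],
    [0.0956,0.0047,0.0014],
    [0.0956,0.0047,0.0014],
  ],
  rot=[
    [0,0,-0.0084],
    [0,0,-0.0084],
    [0,0,-0.0084],
    [0,0,-0.0084],
    [0,0,-0.0084],
    [0,0,-0.0084],
    [0,0,-0.0084],
    [0,0,-0.0084],
    [0,0,-0.0084],
    [0,0,-0.0084],
    [0,0,-0.0084],
    [0,0,-0.0084],
  ],
)

```text
time: 7.3
ee_pos: [0.5562, 0.2266, 0.1429]
orientation: [-3.14, -0.082, 0.001]
contact_force: [0.5, -0.4, -4.6]
opening: 0.26
```

```bash
python3 - <<'E'
from h import *
goto([.556,.2266,.1430],3.0);o=status.get_obs();print(o['contact_force'],o['moment'])
goto([.556,.2266,.1525],3.0)
E
```

```text
t 7.3 d [-0.0002, 0.0, -0.0001] rot [-0.0002, 0.0006, -0.0002]
[ 0.48927052 -0.4105823  -4.61492134] [-0.02386753 -0.14114242  0.03165911]
t 7.3 d [-0.0003, 0.0, -0.0096] rot [-0.0002, 0.0006, -0.0002]
```

move_arm(
  hand=[1,1,1,1,1,1,1,1,1],
  delta_pos=[
    [0,0,-0.003],
    [0,0,-0.006],
    [0,0,-0.009],
    [0,0,-0.0105],
    [0,0,-0.012],
    [0,0,-0.013],
    [0,0,-0.014],
    [0,0,-0.015],
    [0,0,-0.015],
  ],
  rot=[
    [0,0,0],
    [0,0,0],
    [0,0,0],
    [0,0,0],
    [0,0,0],
    [0,0,0],
    [0,0,0],
    [0,0,0],
    [0,0,0],
  ],
)

```text
time: 8.2
ee_pos: [0.5563, 0.2266, 0.1579]
orientation: [-3.14, -0.082, 0.001]
contact_force: [-0.3, 0.6, -4.8]
opening: 0.259
```

```bash
python3 - <<'E'
from h import *
goto([.556,.2266,.1600],3.0);o=status.get_obs();print(o['ee_pos'],o['contact_force'],o['moment'])
E
```

```text
t 8.2 d [-0.0003, -0.0, -0.0021] rot [-0.0002, 0.0005, -0.0002]
[0.55626429 0.22660924 0.15794908] [-0.28910087  0.57729175 -4.8097466 ] [ 0.04040709 -0.0790474  -0.0031158 ]
```

move_arm(
  hand=[1,1,1,1,1,1,1,1,1],
  delta_pos=[
    [0,0,-0.001],
    [0,0,-0.002],
    [0,0,-0.003],
    [0,0,-0.004],
    [0,0,-0.005],
    [0,0,-0.006],
    [0,0,-0.007],
    [0,0,-0.008],
    [0,0,-0.009],
  ],
  rot=[
    [0,0,0],
    [0,0,0],
    [0,0,0],
    [0,0,0],
    [0,0,0],
    [0,0,0],
    [0,0,0],
    [0,0,0],
    [0,0,0],
  ],
)

```text
time: 9.1
ee_pos: [0.5559, 0.2264, 0.1666]
orientation: [3.14, 0.082, -0.002]
contact_force: [0.3, -0.4, -12.3]
opening: 0.261
```

```bash
python3 - <<'E'
from h import *
goto([.556,.2266,.1700],3.0);o=status.get_obs();print(o['ee_pos'],o['contact_force'],o['moment'])
E
```

```text
t 9.1 d [0.0001, -0.0002, -0.0034] rot [0.0001, 0.0015, -0.0001]
[0.55588527 0.22642179 0.16659156] [  0.25671539  -0.40913827 -12.2514544 ] [ 0.01182558 -0.17678781 -0.02520351]
```

move_arm(
  hand=[1,1,1,1,1],
  delta_pos=[
    [0,0,-0.001],
    [0,0,-0.002],
    [0,0,-0.003],
    [0,0,-0.0035],
    [0,0,-0.004],
  ],
  rot=[
    [0,0,0],
    [0,0,0],
    [0,0,0],
    [0,0,0],
    [0,0,0],
  ],
)

```text
time: 9.6
ee_pos: [0.5561, 0.2265, 0.171]
orientation: [-3.141, -0.082, 0.001]
contact_force: [0.0, 0.3, -6.1]
opening: 0.256
```

move_arm(
  hand=[1,1],
  delta_pos=[
    [0,0,-0.0005],
    [0,0,-0.0007],
  ],
  rot=[
    [0,0,0],
    [0,0,0],
  ],
)

```text
time: 9.8
ee_pos: [0.5562, 0.2266, 0.1719]
orientation: [-3.14, -0.082, 0.001]
contact_force: [1.4, 0.7, -5.3]
opening: 0.26
```

move_arm(
  hand=[1,1],
  delta_pos=[
    [0,0,-0.0005],
    [0,0,-0.0007],
  ],
  rot=[
    [0,0,0],
    [0,0,0],
  ],
)

```text
time: 10.0
ee_pos: [0.5562, 0.2266, 0.1726]
orientation: [-3.14, -0.082, 0.001]
contact_force: [-0.5, 0.8, -5.2]
opening: 0.263
```

move_arm(
  hand=[1,1],
  delta_pos=[
    [0,0,-0.0004],
    [0,0,-0.0005],
  ],
  rot=[
    [0,0,0],
    [0,0,0],
  ],
)

```text
time: 10.2
ee_pos: [0.5561, 0.2265, 0.1729]
orientation: [3.141, 0.082, -0.001]
contact_force: [0.2, -0.2, -7.1]
opening: 0.258
```

move_arm(
  hand=[1,1],
  delta_pos=[
    [0,0,-0.0004],
    [0,0,-0.0005],
  ],
  rot=[
    [0,0,0],
    [0,0,0],
  ],
)

```text
time: 10.4
ee_pos: [0.556, 0.2263, 0.173]
orientation: [3.14, 0.082, -0.002]
contact_force: [1.7, 0.7, -11.6]
opening: 0.259
```

move_arm(
  hand=[1,1],
  delta_pos=[
    [0,0,-0.0004],
    [0,0,-0.0006],
  ],
  rot=[
    [0,0,0],
    [0,0,0],
  ],
)

```text
time: 10.6
ee_pos: [0.5557, 0.2261, 0.173]
orientation: [3.14, 0.082, -0.004]
contact_force: [1.5, 1.0, -15.3]
opening: 0.257
```

move_arm(
  hand=[1,1,1,1],
  delta_pos=[
    [0,0,-0.0006],
    [0,0,-0.0007],
    [0,0,-0.0007],
    [0,0,-0.0007],
  ],
  rot=[
    [0,0,0],
    [0,0,0],
    [0,0,0],
    [0,0,0],
  ],
)

```text
time: 11.0
ee_pos: [0.5555, 0.2258, 0.1731]
orientation: [3.14, 0.082, -0.005]
contact_force: [2.2, 1.4, -22.0]
opening: 0.26
```

```bash
python3 - <<'E'
from h import *
o=status.get_obs();print(o['ee_pos'],o['contact_force'],o['moment'])
snap('scene','s1');snap('wrist','w3');goto([.556,.2266,.144],3.0)
a=cv2.imread('pics/s1.png')[125:205,330:440];b=cv2.imread('pics/w3.png')
v=np.zeros((600,800,3),np.uint8);v[:320,:440]=cv2.resize(a,(440,320),interpolation=2);v[320:570,:400]=cv2.resize(b,(400,250));cv2.imwrite('pics/v3.png',v)
E
```

```text
[0.55551271 0.22580635 0.17305806] [  2.24352224   1.44238296 -21.95429186] [ 0.40687143 -1.00468371  0.02396751]
t 11.1 d [0.0007, -0.0008, 0.0291] rot [0.0009, 0.0032, -0.0002]
```

View pics/v3.png

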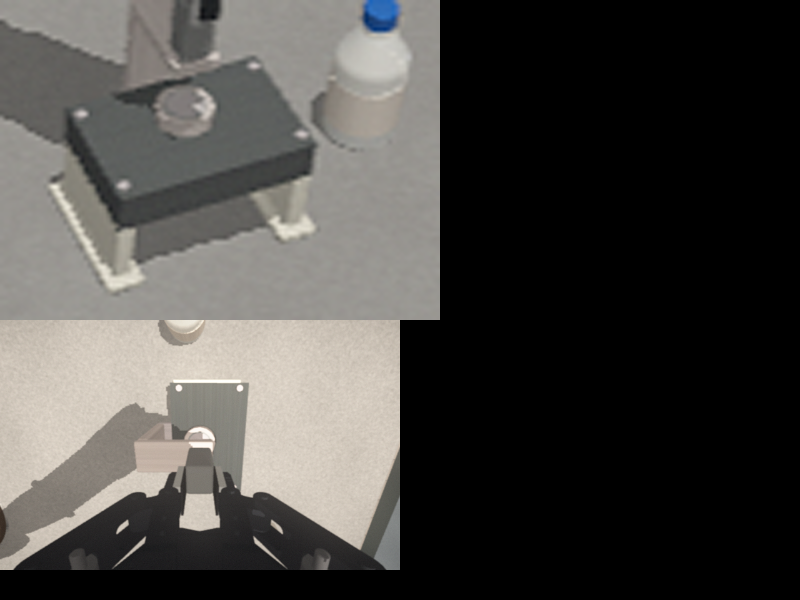

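move_arm(
  hand=[1,1,1,1,1,1,1,1,1,1],
  delta_pos=[
    [0,0,0.001],
    [0.0005,-0.0006,0.004],
    [0.0007,-0.0008,0.007],
    [0.0007,-0.0008,0.011],
    [0.0007,-0.0008,0.015],
    [0.0007,-0.0008,0.019],
    [0.0007,-0.0008,0.023],
    [0.0007,-0.0008,0.027],
    [0.0007,-0.0008,0.0295],
    [0.0007,-0.0008,0.0295],
  ],
  rot=[
    [0,0,0],
    [0.0009,0.003,0],
    [0.0009,0.003,0],
    [0.0009,0.003,0],
    [0.0009,0.003,0],
    [0.0009,0.003,0],
    [0.0009,0.003,0],
    [0.0009,0.003,0],
    [0.0009,0.003,0],
    [0.0009,0.003,0],
  ],
)

```text
time: 12.1
ee_pos: [0.5558, 0.2264, 0.1431]
orientation: [3.14, 0.082, -0.001]
contact_force: [-0.3, 0.7, -4.2]
opening: 0.257
```

```bash
python3 - <<'E'
from h import *
o=status.get_obs();print(o['ee_pos'],o['contact_force'],o['moment'])
goto([.456,.2216,.144],3.0)
E
```

```text
[0.55581024 0.2264273  0.14308524] [-0.34285194  0.70860284 -4.22578414] [-0.01661491 -0.08170153 -0.02231465]
t 12.1 d [-0.0999, -0.0004, -0.0008] rot [0.0003, 0.0009, -0.0003]
```

move_arm(
  hand=[1,1,1,1,1,1,1,1,1,1],
  delta_pos=[
    [-0.005,0,0],
    [-0.015,0,0],
    [-0.025,0,0],
    [-0.037,0,0],
    [-0.05,0,0],
    [-0.063,0,0],
    [-0.078,0,0],
    [-0.092,0,0],
    [-0.1,0,0],
    [-0.1,0,0],
  ],
  rot=[
    [0,0,0],
    [0,0,0],
    [0,0,0],
    [0,0,0],
    [0,0,0],
    [0,0,0],
    [0,0,0],
    [0,0,0],
    [0,0,0],
    [0,0,0],
  ],
)

```text
time: 13.1
ee_pos: [0.4547, 0.2212, 0.1434]
orientation: [3.14, 0.084, -0.001]
contact_force: [0.1, 0.5, -3.6]
opening: 0.259
```

```bash
python3 - <<'E'
from h import *
o=status.get_obs();print(o['ee_pos'],o['contact_force'])
snap('wrist','w4')
a=cv2.imread('pics/w4.png');p=load('w4');g=a.min(2)
m=np.zeros_like(g);m[160:260,395:480]=(g[160:260,395:480]>165)*255
m=cv2.morphologyEx(m,cv2.MORPH_OPEN,np.ones((5,5),np.uint8))
cs,_=cv2.findContours(m,0,1);k=cv2.convexHull(max(cs,key=cv2.contourArea));e=cv2.fitEllipse(k);print(e,onz(p,*e[0],.103))
goto([.6364,-.2089,.216],18.3)
E
```

```text
[0.45470991 0.22123699 0.1433767 ] [ 0.08131028  0.46885686 -3.57805059]
((449.35015869140625, 206.4241943359375), (52.16942596435547, 59.71046447753906), 62.44108200073242) [0.55556092 0.2266434  0.103     ]
t 13.15 d [0.1577, 0.439, -0.0724] rot [0.0004, 0.0002, -0.2668]
```

move_arm(
  hand=[1,1,1,1,1,1,1,1,1,1,1,1],
  delta_pos=[
    [0,0,-0.02],
    [0,0.01,-0.05],
    [0,0.03,-0.07],
    [-0.002,0.06,-0.073],
    [-0.004,0.1,-0.073],
    [-0.002,0.14,-0.073],
    [0,0.18,-0.073],
    [0.02,0.22,-0.073],
    [0.04,0.26,-0.073],
    [0.065,0.3,-0.073],
    [0.09,0.34,-0.073],
    [0.115,0.375,-0.073],
  ],
  rot=[
    [0,0,0],
    [0,0,0],
    [0,0,-0.02],
    [0,0,-0.05],
    [0,0,-0.08],
    [0,0,-0.11],
    [0,0,-0.14],
    [0,0,-0.17],
    [0,0,-0.2],
    [0,0,-0.23],
    [0,0,-0.25],
    [0,0,-0.266],
  ],
)

```text
time: 14.35
ee_pos: [0.5917, -0.1507, 0.2164]
orientation: [3.101, 0.496, -0.0]
contact_force: [0.3, 0.3, -3.4]
opening: 0.26
```

```bash
python3 - <<'E'
from h import *
print(status.get_obs()['ee_pos']);goto([.634,-.2095,.216],18.3)
E
```

```text
[ 0.59169953 -0.15065567  0.21635758]
t 14.35 d [0.0218, 0.0691, 0.0004] rot [0.0013, 0.0002, -0.0022]
```

Move over and descend to just above the mat (seat expected at TCP z ≈ 0.134).

move_arm(
  hand=[1,1,1,1,1,1,1,1,1,1],
  delta_pos=[
    [0.012,0.035,0],
    [0.021,0.065,0],
    [0.0218,0.069,0.005],
    [0.0218,0.069,0.02],
    [0.0218,0.069,0.04],
    [0.0218,0.069,0.055],
    [0.0218,0.069,0.066],
    [0.0218,0.069,0.074],
    [0.0218,0.069,0.078],
    [0.0218,0.069,0.079],
  ],
  rot=[
    [0.001,0,-0.002],
    [0.001,0,-0.002],
    [0.001,0,-0.002],
    [0.001,0,-0.002],
    [0.001,0,-0.002],
    [0.001,0,-0.002],
    [0.001,0,-0.002],
    [0.001,0,-0.002],
    [0.001,0,-0.002],
    [0.001,0,-0.002],
  ],
)

```text
time: 15.35
ee_pos: [0.634, -0.2094, 0.1373]
orientation: [3.101, 0.499, -0.0]
contact_force: [-0.6, -0.2, -3.8]
opening: 0.26
```

move_arm(
  hand=[1,1,1,1],
  delta_pos=[
    [0,0,0.001],
    [0,0,0.002],
    [0,0,0.003],
    [0,0,0.003],
  ],
  rot=[
    [0,0,0],
    [0,0,0],
    [0,0,0],
    [0,0,0],
  ],
)

```text
time: 15.75
ee_pos: [0.634, -0.2094, 0.1345]
orientation: [3.101, 0.499, 0.0]
contact_force: [-0.1, -1.0, -4.3]
opening: 0.259
```

move_arm(
  hand=[1,1,1],
  delta_pos=[
    [0,0,0.0005],
    [0,0,0.001],
    [0,0,0.001],
  ],
  rot=[
    [0,0,0],
    [0,0,0],
    [0,0,0],
  ],
)

```text
time: 16.05
ee_pos: [0.6344, -0.2095, 0.1341]
orientation: [3.101, 0.499, 0.002]
contact_force: [-0.4, 0.5, 1.3]
opening: 0.256
```

move_arm(
  hand=[1,1,1],
  delta_pos=[
    [0,0,0.0003],
    [0,0,0.0005],
    [0,0,0.0005],
  ],
  rot=[
    [0,0,0],
    [0,0,0],
    [0,0,0],
  ],
)

```text
time: 16.35
ee_pos: [0.6346, -0.2095, 0.1341]
orientation: [3.101, 0.499, 0.002]
contact_force: [-1.9, 0.1, 4.8]
opening: 0.259
```

move_arm(
  hand=[-1,-1,-1,-1,-1,-1,-1,-1,-1,-1],
  delta_pos=[
    [0,0,0],
    [0,0,0],
    [0,0,0],
    [0,0,0],
    [0,0,0],
    [0,0,0],
    [0,0,0],
    [0,0,0],
    [0,0,0],
    [0,0,0],
  ],
  rot=[
    [0,0,0],
    [0,0,0],
    [0,0,0],
    [0,0,0],
    [0,0,0],
    [0,0,0],
    [0,0,0],
    [0,0,0],
    [0,0,0],
    [0,0,0],
  ],
)

```text
time: 17.35
ee_pos: [0.6346, -0.2095, 0.1341]
orientation: [3.101, 0.499, 0.002]
contact_force: [0.2, 0.2, -0.9]
opening: 1.002
```

move_arm(
  hand=[-1,-1,-1,-1,-1,-1,-1,-1,-1,-1],
  delta_pos=[
    [0,0,-0.01],
    [0,0,-0.03],
    [0,0,-0.06],
    [0,0,-0.1],
    [0,0,-0.14],
    [0,0,-0.17],
    [-0.03,0,-0.2],
    [-0.07,0,-0.2],
    [-0.1,0,-0.2],
    [-0.1,0,-0.2],
  ],
  rot=[
    [0,0,0],
    [0,0,0],
    [0,0,0],
    [0,0,0],
    [0,0,0],
    [0,0,0],
    [0,0,0],
    [0,0,0],
    [0,0,0],
    [0,0,0],
  ],
)

```text
time: 18.35
ee_pos: [0.5362, -0.2433, 0.3358]
orientation: [3.099, 0.492, 0.002]
contact_force: [-0.5, 0.5, 0.9]
opening: 1.002
```

```bash
python3 - <<'E'
from h import *
print(status.get_obs()['contact_force'])
snap('scene','s2');snap('wrist','w5')
a=cv2.imread('pics/s2.png');b=cv2.imread('pics/w5.png')
v=np.zeros((600,780,3),np.uint8);v[:300,:780]=cv2.resize(a[120:300,150:450],(780,468),interpolation=2)[:300]
v[300:,:480]=cv2.resize(b,(480,300));v[300:520,490:780]=cv2.resize(a[130:203,340:436],(290,220),interpolation=2);cv2.imwrite('pics/v5.png',v)
E
```

```text
[-0.53805704  0.49167314  0.89550313]
```

View pics/v5.png

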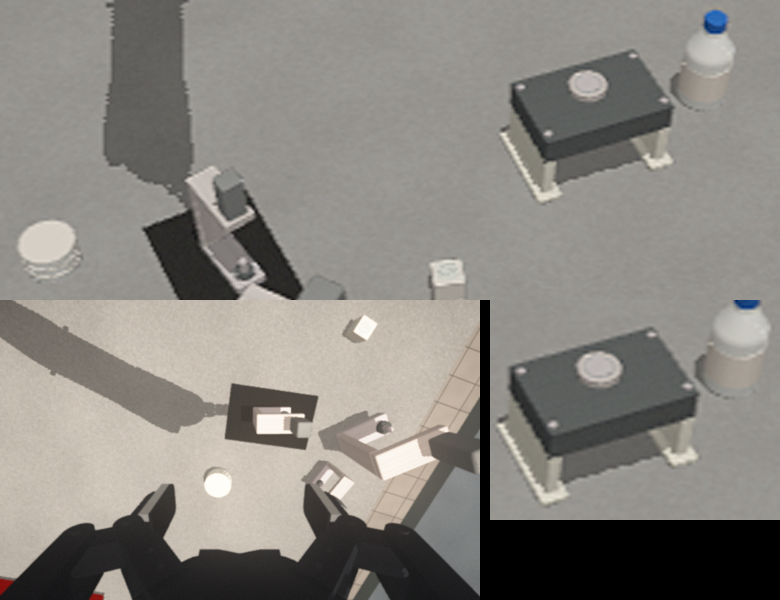

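```bash
python3 -c "
from h import *
print(env.job_done())"
```

```text
the job is handed in; nothing more can be done
None
```

The carrier popped up and stayed up on its catches, and the knockout tool is standing upright on the rubber mat again. I handed the job in at about 18.5 s.

- **Tool choice:** I took the middle-sized of the three C-shaped tools, the one standing on the mat.
- **Push:** The pin went into the hole without touching its sides. The carrier moved at about 8 N, then the force dropped as it snapped free. The collar seated at TCP z ≈ 0.173 m. The push reached about 11 N and then about 17.5 N at the end (tool weight taken off). That is more than the 1 kg I aimed for, but below the 2.5 kg limit.
- **Last checks:** The final pictures show the carrier standing proud of the plate after I withdrew the pin. The tool is upright on the mat about 2 mm from where it started, the gripper is clear, and the bystanders visible in the pictures look undisturbed. I judged the carrier's final height only by eye and by its larger size in the image, not in millimetres.

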